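# Pin the drill jig and lock the pin

## Task

Take the larger of the two handled pins out of the wooden rack, lean it about 15 degrees, start it into the jig's bore edge-first, then straighten it and slide it fully home so that its flange sits flat on the block. Then turn the winged keeper clockwise to its stop, so that its lug lies over the pin's flange. Leave the smaller pin in the rack and the things lying on the bench where they are.

Things in the scene. Friction and masses are not known exactly. Their poses are not given: they have to be found in the camera images.
- jig: drill jig fixed to the bench: aluminium base plate 94 x 164 x 12 mm (x, y, z; from y = -117 to +47 mm), on it a steel block 60 x 60 mm up to z = 52 mm with one bore from above, a post with the winged keeper at x = 0, y = -60 mm, and an upright side plate. Origin on the bench under the bore's axis, z up; starts turned by up to 0.5 rad either way
- bore (a point): centre of the bore's mouth, on the top of the steel block, 52 mm above the bench; axes as the jig's. Bore 21.2 mm in diameter, 40 mm deep, 1 mm chamfer at the mouth
- pin: larger steel pin, 95 mm long, 0.18 to 0.29 kg. Origin: centre of its foot; z along it to the handle. Shank 20 mm diameter, 34 mm long, 2 mm chamfer at the foot; flange 40 mm diameter, z 34 to 40 mm; round dark handle 16 mm diameter, z 40 to 95 mm. It hangs upright in one of the rack's two holes, flange on the rack's top, foot 11 mm above the bench
- small_pin: the smaller pin, 68 mm long: shank 14 mm in diameter and 26 mm long, flange 32 mm, handle 12 mm in diameter and 36 mm long. Origin: centre of its foot, z towards the handle. It hangs in the other hole and stays there
- rack: wooden rack block 60 x 130 x 45 mm (x, y, z), fixed; two upright holes 24 mm in diameter at x = 0, y = -32 and +32 mm, 64 mm apart. Origin: centre of its underside; which pin is in which hole varies
- keeper (a joint): turn of the winged keeper about its vertical axis, rad; grows clockwise seen from above. At 0 lug and wings lie along the jig's x (lug to -x); at 1.571 is the stop, lug along the jig's +y, pointing at the bore's axis, 2 mm above a seated pin's flange. Starts at 0 to 0.3, turns easily (0.04 N m), stays where left. A pin not fully home blocks the lug
- wings (a point): centre of the keeper's wings, on its axis, 87 mm above the bench: one upright steel web in line with the lug, 58 mm long, 9 mm thick (11 mm at its ends), 74 to 100 mm above the bench; its ends pass about 10 mm from the side plate. The point turns with the keeper: its x runs along the web, away from the lug
- hex_bolt: loose hex bolt 65 mm long, a bystander
- nut: loose hex nut 24 mm, a bystander
- offcut: loose wood offcut 30 x 75 x 22 mm, a bystander
- chisel: loose cold chisel 165 mm long, a bystander
- side_plate (a point): middle of the top edge of the jig's upright aluminium side plate, 106 mm above the bench; axes as the jig's. The plate is 84 mm long in x and 8 mm thick in y; its face towards the keeper is 40 mm from the keeper's axis
- lug_tip (a point): tip of the keeper's lug, 63 mm above the bench, 46 mm from the keeper's axis. The lug is a flat steel bar 12 mm wide, 60 to 66 mm above the bench, below the wings

How it is judged:
By the outcome, as a careful person would: the job done as asked, in the order asked, and still so for the second after the job is handed in, with the robot touching nothing.
It also fails if it takes over 58 s, if anything falls off the work surface, if the arm or the gripper's body presses on something with over 40 N, if the wrist force passes 120 N, or if a joint passes its speed limit or range.

## Robot

A 6-joint arm with a two-finger parallel gripper is mounted at the origin on a cart in front of the work surface, level with it; the furniture and walls round the work are solid. World frame = base frame: x ahead of the robot, y to its left, z up, the work surface at z = 0. Lengths are in m, angles in rad, forces in N, time in s.
With the tool pointing down it reaches from about 0.4 to 0.925 m from the base axis. Payload 3.4 kg.
Tool frame: the origin (TCP) lies on the centre line of the jaws, within the pads' length; the fingertips stand 11 mm ahead of it and the grasp point (between the pads) lies 8 mm behind it; z points along the fingers, y is the line along which they close (so a half turn about z gives the same grasp; the last joint's range is limited). The gripper opens to 85 mm and grips with 20 to 120 N. Pads are 22 mm wide; open, the fingers measure 114 mm over their backs; the gripper's body (76 mm by 85 mm) begins 54 mm behind the grasp point. The pads swing forward as they close: fully open they stand 13 mm farther back than shut.
Start: joints at [-1.183, 0.307, 1.506, -0, 1.328, -0.073], TCP at [0.256, -0.515, 0.242] pointing down, gripper open.
Joint ranges: [-3.12, 3.12], [-1.05, 2.28], [0.14, 2.33], [-1.42, 4.57], [0.1, 2.73], [-2.68, 2.68]. Speed limits (rad/s): [2.57, 2.57, 3.14, 3.14, 3.14, 3.14].

## Interface

Orientations are given as a 3x3 rotation matrix whose columns are the frame's x, y, z axes.
In Python, from cell import r, cams, readout gives the robot as it stands (r), with the cameras (cams) and the readings (readout).
- The arm moves only by the shell command python3 jog.py [OPENING] [FORCE], which reads ROWS from standard input. ROWS is a JSON list that holds a single list of rows (three levels of brackets), with 1 to 20 rows, each of 6 numbers: dx, dy, dz in fractions of the full range, 1 being 0.25 m, then a rotation vector rx, ry, rz in fractions of the full range, 1 being 4 rad; each row shifts and turns the commanded pose from where the row before left it, along the tool's axes as they then stand; what a row does not reach is not made up. A row lasts 1/12 s, in which the tool goes at most 0.0417 m and 0.125 rad, less where a joint would pass 70% of its speed; a pose out of reach is approached as far as the arm can. OPENING is the opening from 0.0 (shut) to 1.0 (fully open), set as the command begins (- or left out keeps the last). The fingers move at their own pace and stop on an object; FORCE is the grip in N (left out, the last holds). Time passes only in rows, so rows that do not move let the fingers close. It prints the time, the measured TCP pose, the force, the opening and the grip force at its end. A shift or turn number past 1, either way, is cut back to 1. Input that does not fit is refused with a message, and nothing moves.
- readout.sense(): the state, without advancing time (a new reading comes with each control period).
- cams.capture(name): name is "scene" or "top"; returns (picture, depth): 420x560x3 uint8, red, green, blue; 420x560 float32, m along the optical axis (not along the pixel's ray), 0 where there is no reading.
- cams.calibration(name): a dict with "camera_matrix" (3x3 intrinsics, pixels), "distortion" ([k1, k2, p1, p2, k3] as OpenCV has them; the pictures are not rectified), "extrinsics" (4x4, takes a point from camera to world coordinates). Camera axes: x right, y up, looking along -z (the intrinsics and any distortion apply to the point x, -y, -z); pixel columns grow to the right and rows downward; lengths in m; the calibration is good to about 2 mm. A picture is of the moment at which its call begins. calibration takes no time and is no camera call.
- r.hand_in(): hands the job in; it is judged then, once.
The state is a dict: "time": time; "joint_positions": joint angles; "joint_vel": joint speeds; "tau": joint torques, N m; "position": TCP position; "tcp_rot": TCP orientation; "wrist_force": force on the tool from outside, world axes, zero at the start; "moment": the same for the moment, N m; "finger_gap": opening from 0.0 (shut) to 1.0 (fully open); "gripper_force": force on a finger pad.
Only numpy, scipy, OpenCV 4.12 (cv2) and the standard library are available. Lean on these libraries where they do the work, as an engineer would, in place of code of your own. Each camera call takes 0.05 s, during which the arm holds its last target. There are 200 camera calls.

## Working session

There is one attempt and no reset: what is moved stays moved. The work goes in short steps, Python scripts to look and compute and a shell command to move; the robot and the scene stay as the last step left them, time stands still between calls to the robot, and variables do not carry over. Pictures are saved under pics/ and viewed, at most 10 in all, crops included, and the job is handed in when it is done.

```bash
ls; mkdir -p pics
python3 - <<'E'
from cell import r, cams, readout
import cv2,numpy as np
for n in("scene","top"):
    p,d=cams.capture(n); cv2.imwrite(f"pics/{n}0.png",p[:,:,::-1]); np.savez(f"{n}0.npz",p=p,d=d)
    c=cams.calibration(n); print(n,{k:np.round(v,4).tolist() for k,v in c.items()},(d>0).mean())
s=readout.sense();print(s)
E
```

```text
cell.py
jog.py
pics
scene {'camera_matrix': [[477.0899, 0.0, 282.1451], [0.0, 477.0899, 213.4507], [0.0, 0.0, 1.0]], 'distortion': [0.0231, 0.0, 0.0, 0.0, 0.0], 'extrinsics': [[-0.5865, 0.4802, -0.6522, -0.2217], [-0.8099, -0.3555, 0.4665, 0.433], [-0.0078, 0.8019, 0.5974, 0.833], [0.0, 0.0, 0.0, 1.0]]} 0.9624234693877551
top {'camera_matrix': [[446.4582, 0.0, 282.9404], [0.0, 446.4582, 208.7988], [0.0, 0.0, 1.0]], 'distortion': [-0.0053, 0.0, 0.0, 0.0, 0.0], 'extrinsics': [[0.0222, 0.9866, -0.1615, 0.4169], [-0.9997, 0.0205, -0.0125, -0.1491], [-0.009, 0.1618, 0.9868, 1.0096], [0.0, 0.0, 0.0, 1.0]]} 0.9961181972789116
{'time': 0.1, 'joint_positions': array([-1.18248365e+00,  3.07495332e-01,  1.50754572e+00, -4.31426063e-06,
        1.32839738e+00, -7.34959098e-02]), 'joint_vel': array([ 5.87711167e-04, -1.37638783e-03, -4.90888182e-03, -7.61465678e-05,
        6.52437446e-04, -5.53458995e-04]), 'tau': array([ 2.90113221e-04, -4.58529210e+01, -2.52607960e+01, -1.06387702e-04,
        5.61682769e-03,  1.52940845e-05]), 'position': array([ 0.25595005, -0.51421519,  0.24147365]), 'tcp_rot': array([[ 8.95247695e-01,  4.45568256e-01, -7.02735492e-04],
       [ 4.45568791e-01, -8.95246078e-01,  1.70676610e-03],
       [ 1.31359602e-04, -1.84109542e-03, -9.99998297e-01]]), 'wrist_force': array([-0.58947277, -0.19742408,  0.43499648]), 'moment': array([-0.04928302,  0.04622473, -0.03981669]), 'gripper_force': 0.0, 'finger_gap': 0.9967185802977852}
```

View pics/scene0.png

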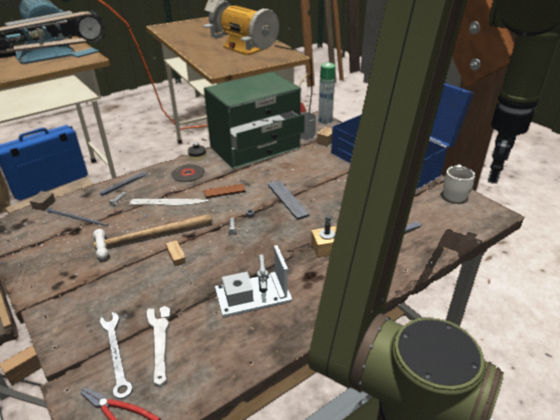

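View pics/top0.png

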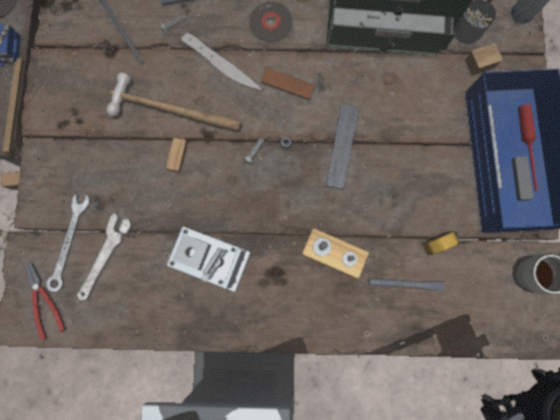

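The scene view shows the jig at about (250,285) and the rack at about (325,238), partly hidden by the arm. In the top view the jig is at (207,258), with the bore near (190,251). The rack is at (335,253), with pins near (321,246) and (349,259). I'll take closer crops and the depth.

```bash
cat > h.py <<'E'
import numpy as np,cv2
from cell import r, cams, readout
def rays(n,uv):
    c=cams.calibration(n);K=np.array(c["camera_matrix"]);D=np.array(c["distortion"]);E=np.array(c["extrinsics"])
    q=cv2.undistortPoints(np.float64(uv).reshape(-1,1,2),K,D).reshape(-1,2)
    d=np.c_[q[:,0],-q[:,1],-np.ones(len(q))]
    return E[:3,3],d@E[:3,:3].T      # scaled: depth 1
def onplane(n,uv,z):
    o,d=rays(n,uv);return o+d*((z-o[2])/d[:,2])[:,None]
def cloud(n,d):
    v,u=np.mgrid[:d.shape[0],:d.shape[1]]
    o,g=rays(n,np.c_[u.ravel(),v.ravel()])
    P=(o+g*d.reshape(-1,1)).reshape(*d.shape,3);P[d==0]=np.nan;return P
def tri(uvs):   # {"top":uv,"scene":uv}
    A=np.zeros((3,3));b=np.zeros(3);L=[]
    for n,uv in uvs.items():
        o,g=rays(n,[uv]);g=g[0]/np.linalg.norm(g[0]);M=np.eye(3)-np.outer(g,g);A+=M;b+=M@o;L.append((o,g))
    x=np.linalg.solve(A,b);return x,[np.linalg.norm(np.cross(x-o,g)) for o,g in L]
E
python3 - <<'E'
from h import *
t=np.load("top0.npz");s=np.load("scene0.npz")
P=cloud("top",t["d"]);
z=P[225:300,160:380,2]
im=t["p"][225:300,160:380,::-1]
hm=cv2.applyColorMap(np.uint8(np.clip(np.nan_to_num(z)/.12,0,1)*255),cv2.COLORMAP_JET)
o=np.vstack([im,hm]);cv2.imwrite("pics/c_top.png",cv2.resize(o,None,fx=3.6,fy=3.6,interpolation=cv2.INTER_CUBIC))
cv2.imwrite("pics/c_scene.png",cv2.resize(s["p"][205:320,205:350,::-1],None,fx=5,fy=5,interpolation=cv2.INTER_CUBIC))
for a,b in((1,0),):pass
for uv in((321,245),(349,259),(190,251)):
    q=P[uv[1]-8:uv[1]+9,uv[0]-8:uv[0]+9];print(uv,np.round(np.nanpercentile(q[...,2],[1,50,90,97,100]),3))
E
```

```text
(321, 245) [0.043 0.052 0.106 0.107 0.11 ]
(349, 259) [0.041 0.05  0.081 0.088 0.09 ]
(190, 251) [0.01  0.052 0.054 0.055 0.057]
```

View pics/c_top.png

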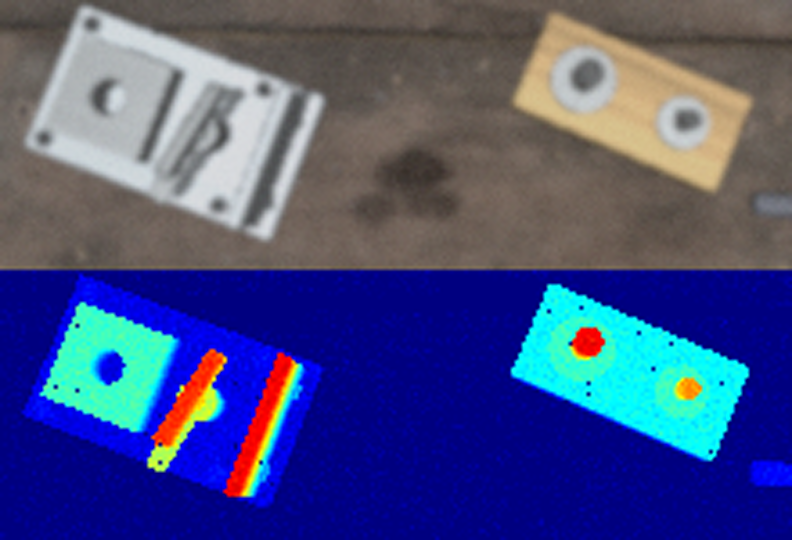

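View pics/c_scene.png

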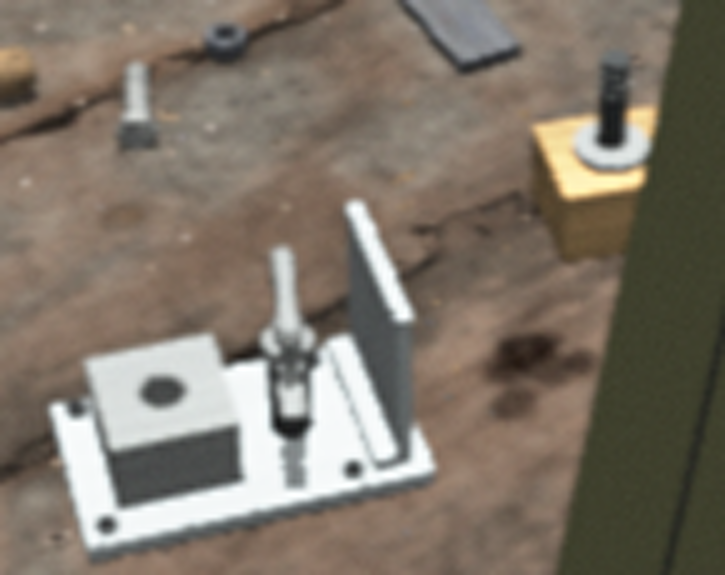

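Top crop: the larger pin is in the left hole, crop (585,75), which is pixel (322,246). Its handle top is at 0.106 m. The bore is at crop (108,97). The keeper's lug points down-left in the image, which is jig −x. Scene crop: the bore ellipse is at (162,391) and the big pin's handle top at (614,58). Next I'll measure these precisely.

```bash
cat > meas.py <<'E'
from h import *
t=np.load("top0.npz");s=np.load("scene0.npz")
PT=cloud("top",t["d"]);PS=cloud("scene",s["d"])
def rect(P,lo,hi,box):
    u0,v0,u1,v1=box;Q=P[v0:v1,u0:u1].reshape(-1,3);Q=Q[(Q[:,2]>lo)&(Q[:,2]<hi)]
    c,wh,a=cv2.minAreaRect(np.float32(Q[:,:2]*1000));return np.round(c,1),np.round(wh,1),round(a,1),len(Q),np.round(np.median(Q[:,2]),4)
J=(160,225,255,300);R=(298,225,370,280)
def cen(P,lo,hi,box):
    u0,v0,u1,v1=box;Q=P[v0:v1,u0:u1];m=(Q[...,2]>lo)&(Q[...,2]<hi);vv,uu=np.nonzero(m)
    return np.round([uu.mean()+u0,vv.mean()+v0],2),np.round(Q[m].mean(0),4),m.sum()
print("top block",rect(PT,.046,.057,(168,230,212,270)),"jig all",rect(PT,.006,.13,J))
print("rack",rect(PT,.035,.06,R));print("web",rect(PT,.088,.104,(195,235,228,290)),"plate",rect(PT,.1,.115,(215,240,250,300)))
print("scene block",rect(PS,.046,.057,(215,265,258,300)))
print("pin top",cen(PT,.1,.115,R),cen(PS,.1,.115,(315,205,340,245)))
print("flange top",cen(PT,.0485,.056,(310,233,332,258)))
# bore: dark/low pixels inside block, top by depth, scene by colour
m=(PT[...,2]<.045)[238:262,180:200].astype(np.uint8)
n,l,st,ce=cv2.connectedComponentsWithStats(m,connectivity=4);print(st.tolist(),ce.round(2).tolist())
g=cv2.cvtColor(s["p"],cv2.COLOR_RGB2GRAY)[274:294,226:250];m=(g<130).astype(np.uint8)
n,l,st,ce=cv2.connectedComponentsWithStats(m,connectivity=4);print(st.tolist(),ce.round(2).tolist())
E
python3 meas.py
```

```text
top block (array([477.2,  61.8]), array([61., 60.]), 70.5, 721, np.float64(0.0523)) jig all (array([467.2,  33.7]), array([174.4,  94.1]), 70.6, 3102, np.float64(0.0163))
rack (array([ 481.8, -250.9]), array([130.6,  60.3]), 67.7, 1599, np.float64(0.046))
web (array([445.1, -15.8]), array([59.4, 61.8]), 60.3, 162, np.float64(0.0991)) plate (array([449.7, -17.6]), array([48.2, 82.9]), 70.2, 196, np.float64(0.1054))
scene block (array([475.7,  62.4]), array([61.7, 65.6]), 72.6, 509, np.float64(0.0519))
pin top (array([323.02, 244.2 ]), array([ 0.494 , -0.2205,  0.1057]), np.int64(51)) (array([328.19, 217.22]), array([ 0.4911, -0.2196,  0.1049]), np.int64(32))
flange top (array([320.65, 246.86]), array([ 0.4928, -0.2197,  0.0514]), np.int64(197))
[[0, 0, 20, 24, 403], [15, 0, 5, 2, 8], [5, 9, 10, 10, 69]] [[9.36, 11.39], [17.38, 0.38], [9.42, 13.42]]
[[0, 0, 24, 20, 410], [0, 0, 5, 1, 5], [23, 0, 1, 3, 3], [7, 7, 9, 5, 36], [11, 17, 13, 3, 26]] [[11.13, 9.17], [2.0, 0.0], [23.0, 1.0], [11.11, 8.86], [18.38, 18.35]]
```

```bash
cat >> h.py <<'E'
def go(p,yang=None):   # dp in tool axes, rotation about tool z (level tool down) to bring tool y to world angle
    s=readout.sense();R=np.array(s["tcp_rot"]);print("t",round(s["time"],2),"tcp",np.round(s["position"],4),"d",np.round(R.T@(np.array(p)-s["position"]),4),end=" ")
    if yang is not None: print("rz",round(-((yang-np.arctan2(R[1,1],R[0,1])+np.pi/2)%np.pi-np.pi/2),4),end=" ")
    print("j",np.round(s["joint_positions"],2))
E
python3 - <<'E'
from h import *
t=np.load("top0.npz");PT=cloud("top",t["d"])
print("bore",tri(dict(top=(189.42,251.42),scene=(237.11,282.86))),onplane("top",[(189.42,251.42)],.052),onplane("scene",[(237.11,282.86)],.052))
print("pin",tri(dict(top=(323.02,244.2),scene=(328.19,217.22))))
Q=PT[235:290,195:250];Q=Q[(Q[...,2]>.085)]
a=np.radians(-19.5);X=np.array([np.cos(a),np.sin(a)]);Y=np.array([-X[1],X[0]])
k=np.array([.4765,.062])-.06*Y;L=(Q[:,:2]-k)@np.c_[X,Y]
w=L[np.abs(L[:,1])<.033];w3=w[np.hypot(*w.T)<.033]
v=cv2.fitLine(np.float32(w3*1000),cv2.DIST_HUBER,0,.01,.01).ravel();print("keeper",k,"web dir",v,np.degrees(np.arctan2(v[1],v[0])),len(w3),w3.min(0),w3.max(0))
p=L[L[:,1]<-.034];print("plate",p.min(0),p.max(0))
Q=PT[235:295,195:250];Q=Q[(Q[...,2]>.056)&(Q[...,2]<.07)];l=(Q[:,:2]-k)@np.c_[X,Y];l=l[l[:,0]<-.03];print("lug",l.mean(0),np.degrees(np.arctan2(*(-l.mean(0))[::-1])))
go([.493,-.2205,.2],a)
E
```

```text
bore (array([0.47711738, 0.06185337, 0.05110433]), [np.float64(0.00028754736058980273), np.float64(0.0002875473605897955)]) [[0.47687715 0.06142745 0.052     ]] [[0.47654957 0.06246649 0.052     ]]
pin (array([ 0.4937812 , -0.22118293,  0.10258893]), [np.float64(0.0006444782205413863), np.float64(0.0006444782205413891)])
keeper [0.45647159 0.00544151] web dir [ 0.9836153  -0.18028027  1.0725194  -0.9446908 ] -10.3860855 161 [-0.02945575 -0.01011292] [0.03103282 0.01051635]
plate [-0.04030782 -0.04825582] [ 0.042628   -0.03963959]
lug [-0.03716959  0.00163582] -2.5199372609898094
t 0.1 tcp [ 0.256  -0.5142  0.2415] d [ 0.3431 -0.1572  0.0418] rz -0.7686 j [-1.18  0.31  1.51 -0.    1.33 -0.07]
```

Careful with the scale: shifts go in shares of 0.25 m and turns go in shares of 4 rad. That gives: 0.034 m is 0.136, -0.0157 m is -0.0628, -0.11 rad is -0.0275.

```bash
echo '[[[0.136,-0.0628,0,0,0,0],[0.136,-0.0628,0,0,0,0],[0.136,-0.0628,0,0,0,0],[0.136,-0.0628,0,0,0,0],[0.136,-0.0628,0,0,0,0],[0.136,-0.0628,0,0,0,0],[0.136,-0.0628,0,0,0,0],[0.136,-0.0628,0,0,0,0],[0.136,-0.0628,0,0,0,0],[0.136,-0.0628,0,0,0,0],[0,0,0.04,0,0,-0.0275],[0,0,0.04,0,0,-0.0275],[0,0,0.04,0,0,-0.0275],[0,0,0.04,0,0,-0.0275],[0,0,0,0,0,-0.0275],[0,0,0,0,0,-0.0275],[0,0,0,0,0,-0.0275],[0,0,0,0,0,0],[0,0,0,0,0,0]]]' | python3 jog.py 1.0 60; python3 -c "
from h import *
go([.4934,-.2205,.072],np.radians(-19.5));print(readout.sense()['tcp_rot'].round(4).tolist())"
```

```text
time: 1.68
position: [0.4904, -0.2226, 0.2019]
tcp_rot: [[0.335, 0.942, -0.001], [0.942, -0.335, 0.0], [0.0, -0.001, -1.0]]
wrist_force: [1.0, 0.2, -0.0]
finger_gap: 1.0
gripper_force: 0.0
t 1.68 tcp [ 0.4904 -0.2226  0.2019] d [0.003  0.0023 0.1299] rz -0.0017 j [-0.5   0.29  1.64  0.    1.21 -0.16]
[[0.3354, 0.9421, -0.0007], [0.9421, -0.3354, 0.0004], [0.0002, -0.0008, -1.0]]
```

Converted, 0.02 m is 0.08, 0.01 m is 0.04.

```bash
echo '[[[0.012,0.0092,0.04,0,0,0],[0,0,0.08,0,0,0],[0,0,0.08,0,0,0],[0,0,0.08,0,0,0],[0,0,0.08,0,0,0],[0,0,0.08,0,0,0],[0,0,0.04,0,0,0],[0,0,0.04,0,0,0],[0,0,0,0,0,0],[0,0,0,0,0,0]]]' | python3 jog.py 1.0 60; echo '[[[0,0,0,0,0,0],[0,0,0,0,0,0],[0,0,0,0,0,0],[0,0,0,0,0,0],[0,0,0,0,0,0],[0,0,0,0,0,0],[0,0,0,0,0,0],[0,0,0,0,0,0],[0,0,0,0,0,0],[0,0,0,0,0,0]]]' | python3 jog.py 0.0 60
```

```text
time: 2.52
position: [0.4938, -0.2206, 0.0721]
tcp_rot: [[0.333, 0.943, -0.0], [0.943, -0.333, 0.0], [0.0, -0.001, -1.0]]
wrist_force: [0.2, 0.3, -0.6]
finger_gap: 0.999
gripper_force: 0.0
time: 3.35
position: [0.4938, -0.2207, 0.0728]
tcp_rot: [[0.333, 0.943, 0.0], [0.943, -0.333, -0.0], [-0.0, 0.0, -1.0]]
wrist_force: [-1.4, 1.0, 6.0]
finger_gap: 0.171
gripper_force: 58.4
```

Converted, -0.03 m is -0.12, -0.025 m is -0.1.

```bash
echo '[[[0,0,-0.02,0,0,0],[0,0,-0.04,0,0,0],[0,0,-0.08,0,0,0],[0,0,-0.1,0,0,0],[0,0,-0.12,0,0,0],[0,0,-0.12,0,0,0],[0,0,-0.08,0,0,0],[0,0,0,0,0,0],[0,0,0,0,0,0]]]' | python3 jog.py 0.0 100
python3 - <<'E'
from h import *
for n in("scene","top"):
    p,d=cams.capture(n); cv2.imwrite(f"pics/{n}1.png",p[:,:,::-1]); np.savez(f"{n}1.npz",p=p,d=d)
s=readout.sense();print(s["wrist_force"],s["moment"],s["finger_gap"])
a=np.radians(-19.5)
go([.4769,.0619,.212],a)
E
```

```text
time: 4.1
position: [0.4944, -0.221, 0.2136]
tcp_rot: [[0.333, 0.943, 0.003], [0.943, -0.333, -0.002], [-0.001, 0.003, -1.0]]
wrist_force: [-0.1, -0.1, -3.3]
finger_gap: 0.161
gripper_force: 97.6
[-0.31459508 -0.24945773 -1.21915727] [ 0.02940142 -0.0183172  -0.0450703 ] 0.16097813018845003
t 4.2 tcp [ 0.4927 -0.2201  0.2111] d [ 0.2607 -0.1086 -0.0005] rz 0.0014 j [-0.5   0.29  1.62  0.    1.24 -0.16]
```

View pics/scene1.png

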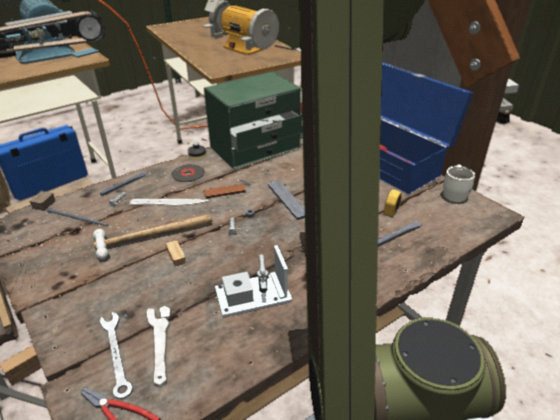

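The arm hides the rack here, but the lifted weight and the jaw gap confirm the pin is held. I'll carry it across above the jig.

Converted, 0.03 m is 0.12, 0.0205 m is 0.082.

```bash
echo '[[[0.082,-0.0344,0,0,0,0],[0.12,-0.05,0,0,0,0],[0.12,-0.05,0,0,0,0],[0.12,-0.05,0,0,0,0],[0.12,-0.05,0,0,0,0],[0.12,-0.05,0,0,0,0],[0.12,-0.05,0,0,0,0],[0.12,-0.05,0,0,0,0],[0.08,-0.034,0,0,0,0],[0.04,-0.016,0,0,0,0],[0,0,0,0,0,0],[0,0,0,0,0,0],[0,0,0,0,0,0]]]' | python3 jog.py
python3 - <<'E'
from h import *
ims=[]
for n,b in(("scene",(195,190,295,315)),("top",(140,170,280,300))):
    p,d=cams.capture(n); np.savez(f"{n}2.npz",p=p,d=d)
    u0,v0,u1,v1=b;c=p[v0:v1,u0:u1,::-1];ims.append(cv2.resize(c,(400*c.shape[1]//c.shape[0],400)))
cv2.imwrite("pics/b2.png",np.hstack(ims)[:,:800]);print([i.shape for i in ims])
go([.4769,.0619,.212],np.radians(-19.5))
E
```

```text
time: 5.28
position: [0.4776, 0.0602, 0.2115]
tcp_rot: [[0.333, 0.943, -0.002], [0.943, -0.333, -0.001], [-0.001, -0.001, -1.0]]
wrist_force: [-0.2, 0.8, -2.6]
finger_gap: 0.162
gripper_force: 97.7
[(400, 320, 3), (400, 430, 3)]
t 5.38 tcp [0.478  0.06   0.2119] d [ 0.0015 -0.0016 -0.0001] rz -0.0 j [ 0.04  0.21  1.74 -0.    1.2   0.38]
```

View pics/b2.png

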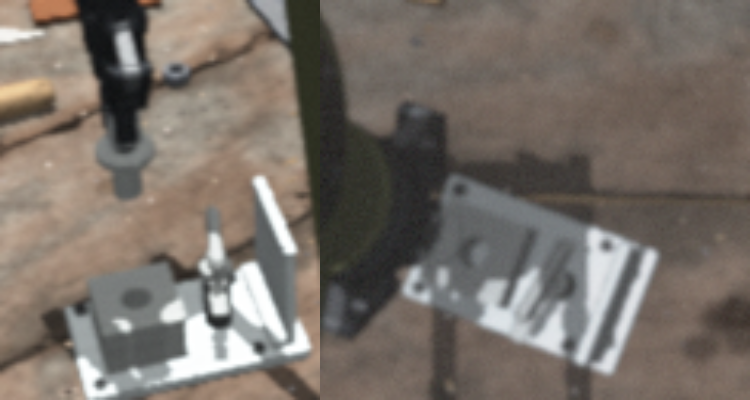

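The scene crop shows the pin hanging upright in the jaws, shank end at crop (128,195), over the jig, and the bore at crop (138,298) is clear. I'll measure the pin's axis against the TCP.

```bash
cat > pinax.py <<'E'
from h import *
from scipy.optimize import least_squares
def fit(P,lo,hi,rad,c0):
    Q=P[(P[...,2]>lo)&(P[...,2]<hi)];Q=Q[np.hypot(*(Q[:,:2]-c0).T)<.03]
    f=least_squares(lambda c:np.hypot(*(Q[:,:2]-c).T)-rad,c0,loss="soft_l1",f_scale=.001);return f.x,len(Q),np.abs(f.fun).mean()
if __name__=="__main__":
    P=cloud("scene",np.load("scene2.npz")["d"]);tcp=np.array(readout.sense()["position"]);R=np.array(readout.sense()["tcp_rot"])
    Q=P.reshape(-1,3);m=np.hypot(*(Q[:,:2]-tcp[:2]).T)<.025;Q=Q[m&(Q[:,2]>.13)&(Q[:,2]<.21)];print("zmin",np.percentile(Q[:,2],[0,2,5]))
    for lo,hi,rad in((.152,.166,.01),(.166,.180,.01),(.152,.182,.01)):
        c,n,e=fit(P,lo,hi,rad,tcp[:2]);print(c.round(4),n,e.round(4),"off tool xy",((c-tcp[:2])@R[:2,:2]).round(4))
    F=Q[(Q[:,2]>.183)&(Q[:,2]<.194)];print("flange",F[:,:2].min(0),F[:,:2].max(0),(F[:,:2].max(0)+F[:,:2].min(0))/2,tcp)
E
python3 pinax.py
```

```text
zmin [0.15098365 0.15309696 0.15735418]
[0.4774 0.0596] 45 0.0009 off tool xy [-0.0006 -0.0004]
[0.4774 0.0597] 30 0.0009 off tool xy [-0.0004 -0.0004]
[0.4774 0.0596] 75 0.0009 off tool xy [-0.0005 -0.0004]
flange [0.45598957 0.04039654] [0.49817211 0.08002404] [0.47708084 0.06021029] [0.47795214 0.0599874  0.21188194]
```

Converted, 0.066 rad is 0.0165.

```bash
echo '[[[0,0,0,0.0165,0,0],[0,0,0,0.0165,0,0],[0,0,0,0.0165,0,0],[0,0,0,0.016,0,0],[0,0,0,0,0,0],[0,0,0,0,0,0],[0,0,0,0,0,0]]]' | python3 jog.py
cat > foot.py <<'E'
from h import *
import sys
B=np.array([.4769,.0619,.052]);a=np.radians(-19.5);X=np.array([np.cos(a),np.sin(a),0]);Y=np.array([-X[1],X[0],0]);off=np.array([-.0005,-.0003,.0615])
def rel(h,z,hy=0):
    s=readout.sense();R=np.array(s["tcp_rot"]);f=s["position"]+R@off
    d=f-B;print("t",round(s["time"],2),"foot rel bore x,y,z mm",np.round([d@X*1e3,d@Y*1e3,d[2]*1e3],2),"tilt deg",np.round(np.degrees(np.arccos(-R[2,2])),1),
    "move tool",np.round(R.T@(B+h*X+hy*Y+[0,0,z]-f),4),"F",np.round(s["wrist_force"],1),"Fjig",np.round([s["wrist_force"]@X,s["wrist_force"]@Y],1))
if __name__=="__main__":rel(*[float(v)/1e3 for v in sys.argv[1:]])
E
python3 foot.py -0.6 15;python3 foot.py -0.6 -2
```

```text
time: 5.97
position: [0.4777, 0.0605, 0.2121]
tcp_rot: [[0.334, 0.911, -0.244], [0.943, -0.322, 0.086], [-0.0, -0.258, -0.966]]
wrist_force: [-0.1, 0.4, -2.1]
finger_gap: 0.159
gripper_force: 98.0
t 5.97 foot rel bore x,y,z mm [-14.95  -1.6  100.73] tilt deg 15.0 move tool [0.0016 0.036  0.0791] F [-0.1  0.4 -2.1] Fjig [-0.2  0.3]
t 5.97 foot rel bore x,y,z mm [-14.95  -1.6  100.73] tilt deg 15.0 move tool [0.0016 0.0404 0.0955] F [-0.1  0.4 -2.1] Fjig [-0.2  0.3]
```

Converted, 0.0198 m is 0.0792, 0.0197 m is 0.0788.

```bash
echo '[[[0.0024,0.032,0.0792,0,0,0],[0.004,0.04,0.0792,0,0,0],[0,0.04,0.0792,0,0,0],[0,0.032,0.0788,0,0,0],[0,0,0,0,0,0],[0,0,0,0,0,0],[0,0,0,0,0,0]]]' | python3 jog.py; python3 foot.py -0.6 -2
python3 - <<'E'
from h import *
p,d=cams.capture("scene");np.savez("scene3.npz",p=p,d=d)
cv2.imwrite("pics/s3.png",cv2.resize(p[225:315,190:300,::-1],None,fx=6,fy=6,interpolation=cv2.INTER_CUBIC))
E
```

```text
time: 6.55
position: [0.4919, 0.0581, 0.1277]
tcp_rot: [[0.332, 0.911, -0.243], [0.943, -0.321, 0.086], [0.0, -0.258, -0.966]]
wrist_force: [0.4, 0.1, -1.7]
finger_gap: 0.159
gripper_force: 98.0
t 6.55 foot rel bore x,y,z mm [-0.71  0.89 16.4 ] tilt deg 14.9 move tool [-0.0009  0.0049  0.0178] F [ 0.4  0.1 -1.7] Fjig [0.3 0.2]
```

View pics/s3.png

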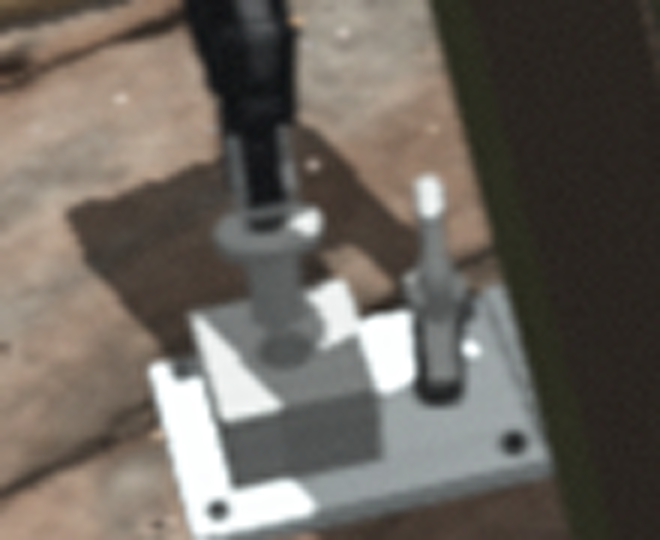

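The leaned pin's foot, at crop (285,325), is directly above the bore mouth at crop (287,350). I'll lower it edge-first.

Converted, 0.005 m is 0.02, 0.004 m is 0.016.

```bash
echo '[[[-0.0036,0.004,0.016,0,0,0],[0,0.0052,0.016,0,0,0],[0,0.0052,0.02,0,0,0],[0,0.0028,0.01,0,0,0],[0,0.0024,0.0092,0,0,0],[0,0,0,0,0,0],[0,0,0,0,0,0],[0,0,0,0,0,0]]]' | python3 jog.py; python3 foot.py -0.6 -2
```

```text
time: 7.27
position: [0.4914, 0.0571, 0.108]
tcp_rot: [[0.333, 0.911, -0.245], [0.943, -0.321, 0.086], [-0.0, -0.26, -0.966]]
wrist_force: [-0.8, 0.7, -2.8]
finger_gap: 0.165
gripper_force: 98.0
t 7.27 foot rel bore x,y,z mm [-1.   -0.24 -3.31] tilt deg 15.1 move tool [ 0.0002  0.     -0.0014] F [-0.8  0.7 -2.8] Fjig [-0.9  0.4]
```

Converted, -0.0019 m is -0.0076, 0.0001 m is 0.0004, -0.0327 rad is -0.0082.

```bash
echo '[[[0,-0.0076,0.0004,-0.0082,0,0],[0,-0.0076,0.0004,-0.0082,0,0],[0,-0.0076,0.0004,-0.0082,0,0],[0,-0.0076,0,-0.0082,0,0],[0,0,0,0,0,0],[0,0,0,0,0,0]]]' | python3 jog.py; python3 foot.py 0 -3; echo '[[[0,-0.0076,0.0004,-0.0082,0,0],[0,-0.0076,0,-0.0082,0,0],[0,-0.0076,0,-0.0082,0,0],[0,-0.0076,0,-0.0082,0,0],[0,0,0,0,0,0],[0,0,0,0,0,0],[0,0,0,0,0,0]]]' | python3 jog.py; python3 foot.py 0 -6
```

```text
time: 7.77
position: [0.4847, 0.0596, 0.1099]
tcp_rot: [[0.332, 0.935, -0.123], [0.943, -0.329, 0.044], [0.0, -0.131, -0.991]]
wrist_force: [-0.4, 1.4, -2.9]
finger_gap: 0.159
gripper_force: 98.1
t 7.77 foot rel bore x,y,z mm [-0.24 -0.08 -3.06] tilt deg 7.5 move tool [ 0.0001  0.0002 -0.0001] F [-0.4  1.4 -2.9] Fjig [-0.8  1.2]
time: 8.35
position: [0.4776, 0.062, 0.11]
tcp_rot: [[0.333, 0.943, -0.002], [0.943, -0.333, 0.001], [-0.0, -0.002, -1.0]]
wrist_force: [-2.6, 0.9, -1.8]
finger_gap: 0.158
gripper_force: 98.3
t 8.35 foot rel bore x,y,z mm [ 0.18 -0.17 -3.54] tilt deg 0.1 move tool [ 0.0002 -0.0002  0.0025] F [-2.6  0.9 -1.8] Fjig [-2.7 -0.1]
```

Converted, 0.003 m is 0.012, 0.002 m is 0.008.

```bash
echo '[[[0,-0.0012,0.008,0,0,0],[0,0,0.012,0,0,0],[0,0,0.012,0,0,0],[0,0,0,0,0,0],[0,0,0,0,0,0]]]' | python3 jog.py; python3 foot.py 0 -15
```

```text
time: 8.77
position: [0.4774, 0.062, 0.1014]
tcp_rot: [[0.333, 0.943, -0.001], [0.943, -0.333, 0.0], [-0.0, -0.001, -1.0]]
wrist_force: [-1.0, 1.0, -3.0]
finger_gap: 0.163
gripper_force: 98.5
t 8.77 foot rel bore x,y,z mm [  0.06  -0.24 -12.07] tilt deg 0.1 move tool [ 0.0002 -0.0001  0.0029] F [-1.  1. -3.] Fjig [-1.3  0.6]
```

Going in freely. Continue towards seating (foot at −34 mm).

Converted, 0.004 m is 0.016, 0.003 m is 0.012.

```bash
echo '[[[0,0,0.016,0,0,0],[0,0,0.016,0,0,0],[0,0,0.016,0,0,0],[0,0,0.016,0,0,0],[0,0,0.012,0,0,0],[0,0,0,0,0,0],[0,0,0,0,0,0]]]' | python3 jog.py; python3 foot.py 0 -34; echo '[[[0,0,0.004,0,0,0],[0,0,0.004,0,0,0],[0,0,0.004,0,0,0],[0,0,0,0,0,0],[0,0,0,0,0,0]]]' | python3 jog.py; python3 foot.py 0 -34
```

```text
time: 9.35
position: [0.4773, 0.062, 0.0826]
tcp_rot: [[0.333, 0.943, -0.001], [0.943, -0.333, 0.0], [-0.0, -0.001, -1.0]]
wrist_force: [-1.6, 1.4, -3.7]
finger_gap: 0.161
gripper_force: 98.6
t 9.35 foot rel bore x,y,z mm [-3.000e-02 -2.600e-01 -3.092e+01] tilt deg 0.0 move tool [0.0003 0.     0.0031] F [-1.6  1.4 -3.7] Fjig [-1.9  0.8]
time: 9.77
position: [0.4774, 0.0622, 0.08]
tcp_rot: [[0.332, 0.943, -0.0], [0.943, -0.332, 0.0], [0.0, -0.0, -1.0]]
wrist_force: [-1.6, 0.2, -3.3]
finger_gap: 0.162
gripper_force: 98.6
t 9.77 foot rel bore x,y,z mm [  0.04  -0.1  -33.52] tilt deg 0.0 move tool [ 0.0001 -0.      0.0005] F [-1.6  0.2 -3.3] Fjig [-1.6 -0.3]
```

Continue until contact force.

Converted, 0.0006 m is 0.0024.

```bash
echo '[[[0,0,0.0024,0,0,0],[0,0,0.0024,0,0,0],[0,0,0,0,0,0],[0,0,0,0,0,0]]]' | python3 jog.py; python3 foot.py 0 -34;  echo '[[[0,0,0.0024,0,0,0],[0,0,0.0024,0,0,0],[0,0,0,0,0,0],[0,0,0,0,0,0]]]' | python3 jog.py; python3 foot.py 0 -34
```

```text
time: 10.1
position: [0.4773, 0.0622, 0.0799]
tcp_rot: [[0.333, 0.943, 0.0], [0.943, -0.333, 0.0], [0.0, 0.0, -1.0]]
wrist_force: [-3.8, 2.0, 10.3]
finger_gap: 0.163
gripper_force: 99.7
t 10.1 foot rel bore x,y,z mm [  0.04  -0.09 -33.63] tilt deg 0.0 move tool [ 0.0001 -0.      0.0004] F [-3.8  2.  10.3] Fjig [-4.3  0.6]
time: 10.43
position: [0.4773, 0.0622, 0.0798]
tcp_rot: [[0.332, 0.943, 0.001], [0.943, -0.332, 0.0], [0.001, 0.001, -1.0]]
wrist_force: [-7.2, 1.5, 19.6]
finger_gap: 0.16
gripper_force: 100.8
t 10.43 foot rel bore x,y,z mm [  0.04  -0.04 -33.69] tilt deg 0.1 move tool [ 0.     -0.      0.0003] F [-7.2  1.5 19.6] Fjig [-7.3 -1. ]
```

Converted, -0.001 m is -0.004.

```bash
echo '[[[0,0,-0.004,0,0,0],[0,0,0,0,0,0],[0,0,0,0,0,0],[0,0,0,0,0,0],[0,0,0,0,0,0],[0,0,0,0,0,0]]]' | python3 jog.py 1.0 60;echo '[[[0,0,-0.04,0,0,0],[0,0,-0.12,0,0,0],[0,0,-0.16,0,0,0],[0,0,-0.16,0,0,0],[-0.12,0.12,0,0,0,-0.03],[-0.12,0.12,0,0,0,-0.03],[0,0.16,0,0,0,-0.03],[0,0.16,0,0,0,-0.03],[0,0,0,0,0,-0.03],[0,0,0,0,0,-0.03],[0,0,0,0,0,-0.03],[0,0,0,0,0,-0.03],[0,0,0,0,0,-0.03],[0,0,0,0,0,-0.03],[0,0,0,0,0,-0.03],[0,0,0,0,0,0],[0,0,0,0,0,0]]]' | python3 jog.py
python3 - <<'E'
from h import *
ims=[]
for n,b in(("scene",(195,220,305,315)),("top",(150,215,260,310))):
    p,d=cams.capture(n); np.savez(f"{n}4.npz",p=p,d=d)
    u0,v0,u1,v1=b;ims.append(cv2.resize(p[v0:v1,u0:u1,::-1],(400,345),interpolation=cv2.INTER_CUBIC))
cv2.imwrite("pics/b4.png",np.hstack(ims))
E
```

```text
time: 10.93
position: [0.4775, 0.062, 0.0783]
tcp_rot: [[0.333, 0.943, -0.0], [0.943, -0.333, 0.0], [-0.0, -0.0, -1.0]]
wrist_force: [0.2, -0.2, 0.1]
finger_gap: 0.984
gripper_force: 0.0
time: 12.35
position: [0.5954, -0.0114, 0.1981]
tcp_rot: [[-0.823, 0.568, -0.001], [0.568, 0.823, 0.0], [0.001, -0.0, -1.0]]
wrist_force: [0.3, 0.2, -0.7]
finger_gap: 0.996
gripper_force: 0.0
```

View pics/b4.png

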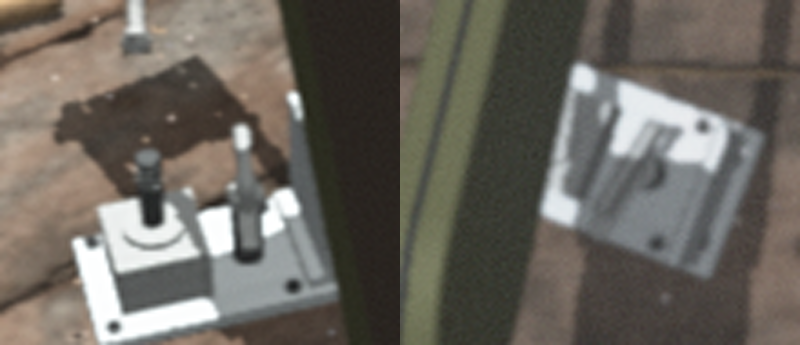

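The pin is seated with its flange flat on the block, scene crop (155,238). The keeper is clear at scene crop (245,185). Next I'll approach the wings.

Run:
```python
from h import *
go([.457,.005,.15],np.radians(60.1))
s=readout.sense();c=np.radians(5)
```

```text
t 12.45 tcp [ 0.5954 -0.0113  0.1983] d [ 0.1232 -0.0651  0.0484] rz -0.0818 j [-0.09  0.37  1.52  0.    1.25 -1.06]
```

Converted, 0.025 m is 0.1, 0.0232 m is 0.0928, -0.0818 rad is -0.0205.

```bash
echo '[[[0.0928,-0.0524,0,0,0,0],[0.1,-0.052,0,0,0,0],[0.1,-0.052,0,0,0,0],[0.1,-0.052,0,0,0,0],[0.1,-0.052,0,0,0,0],[0,0,0.08,0,0,-0.0205],[0,0,0.08,0,0,0],[0,0,0.0336,0,0,0],[0,0,0,0,0,0],[0,0,0,0,0,0]]]' | python3 jog.py 0.35 25
python3 - <<'E'
from h import *
ims=[]
for n,b in(("scene",(195,200,305,295)),("top",(150,215,260,310))):
    p,d=cams.capture(n); np.savez(f"{n}5.npz",p=p,d=d)
    u0,v0,u1,v1=b;ims.append(cv2.resize(p[v0:v1,u0:u1,::-1],(400,345),interpolation=cv2.INTER_CUBIC))
cv2.imwrite("pics/b5.png",np.hstack(ims));go([.457,.005,.086],np.radians(60.1))
E
```

```text
time: 13.28
position: [0.4573, 0.0046, 0.1501]
tcp_rot: [[-0.868, 0.497, -0.001], [0.497, 0.868, 0.0], [0.001, -0.0, -1.0]]
wrist_force: [0.5, 0.1, 0.1]
finger_gap: 0.353
gripper_force: 0.0
t 13.38 tcp [0.4582 0.0045 0.1508] d [ 0.0013 -0.0002  0.0648] rz 0.0021 j [-0.08  0.24  1.87  0.    1.03 -1.13]
```

View pics/b5.png

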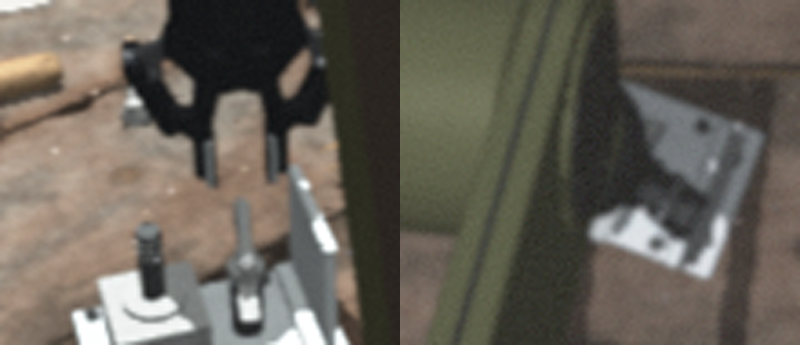

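The jaws straddle the web, pads at scene crop (208,165) and (275,160) with the web at (243,225), and they clear the side plate. I'll go down.

Converted, 0.016 m is 0.064, 0.0005 m is 0.002.

```bash
echo '[[[0.002,0,0.064,0,0,0],[0,0,0.064,0,0,0],[0,0,0.064,0,0,0],[0,0,0.064,0,0,0],[0,0,0,0,0,0],[0,0,0,0,0,0]]]' | python3 jog.py; echo '[[[0,0,0,0,0,0],[0,0,0,0,0,0],[0,0,0,0,0,0],[0,0,0,0,0,0],[0,0,0,0,0,0],[0,0,0,0,0,0],[0,0,0,0,0,0]]]' | python3 jog.py 0.0 30; python3 foot.py 0 0
```

```text
time: 13.88
position: [0.4569, 0.0049, 0.0863]
tcp_rot: [[-0.868, 0.496, -0.001], [0.496, 0.868, 0.0], [0.001, -0.0, -1.0]]
wrist_force: [-0.4, 0.1, 0.8]
finger_gap: 0.348
gripper_force: 0.0
time: 14.47
position: [0.4577, 0.0046, 0.0872]
tcp_rot: [[-0.868, 0.496, 0.002], [0.496, 0.868, -0.0], [-0.002, 0.001, -1.0]]
wrist_force: [-0.4, -1.3, 6.8]
finger_gap: 0.108
gripper_force: 29.8
t 14.47 foot rel bore x,y,z mm [  1.61 -60.8  -26.27] tilt deg 0.1 move tool [ 0.0123  0.0596 -0.0263] F [-0.4 -1.3  6.8] Fjig [ 0.  -1.4]
```

Converted, 0.1 rad is 0.025.

```bash
echo '[[[0,0,0,0,0,0.0125],[0,0,0,0,0,0.025],[0,0,0,0,0,0.025],[0,0,0,0,0,0.025],[0,0,0,0,0,0.025],[0,0,0,0,0,0.025],[0,0,0,0,0,0.0125],[0,0,0,0,0,0],[0,0,0,0,0,0]]]' | python3 jog.py; python3 -c "
from h import *
s=readout.sense();print(s['moment'],s['wrist_force']);go([.457,.005,.0865],np.radians(-19.5))"
```

```text
time: 15.22
position: [0.4571, 0.0041, 0.0872]
tcp_rot: [[-0.437, 0.899, 0.001], [0.899, 0.437, -0.001], [-0.002, 0.0, -1.0]]
wrist_force: [-1.9, -4.3, 8.6]
finger_gap: 0.117
gripper_force: 30.0
[-0.71188376  0.2690265  -0.02743541] [-1.92464087 -4.26989842  8.55659812]
t 15.22 tcp [0.4571 0.0041 0.0872] d [0.0009 0.0003 0.0007] rz 0.7925 j [-0.08  0.33  1.95 -0.    0.85 -0.53]
```

Careful with the scale: shifts go in shares of 0.25 m and turns go in shares of 4 rad. That gives: -0.0004 m is -0.0016, 0.1 rad is 0.025.

```bash
echo '[[[-0.0016,0,0,0,0,0.025],[0,0,0,0,0,0.025],[0,0,0,0,0,0.025],[0,0,0,0,0,0.025],[0,0,0,0,0,0.025],[0,0,0,0,0,0.025],[0,0,0,0,0,0.025],[0,0,0,0,0,0.01],[0,0,0,0,0,0],[0,0,0,0,0,0]]]' | python3 jog.py; python3 -c "
from h import *
s=readout.sense();print(s['moment'],s['wrist_force']);go([.457,.005,.0865],np.radians(-19.5))"
echo '[[[0,0,0,0,0,0.0075],[0,0,0,0,0,0.0075],[0,0,0,0,0,0],[0,0,0,0,0,0],[0,0,0,0,0,0]]]' | python3 jog.py; python3 -c "
from h import *
s=readout.sense();print(s['moment'],s['wrist_force']);go([.457,.005,.0865],np.radians(-19.5))"
```

```text
time: 16.05
position: [0.456, 0.0039, 0.0872]
tcp_rot: [[0.284, 0.959, -0.001], [0.959, -0.284, -0.001], [-0.001, -0.001, -1.0]]
wrist_force: [-3.7, -5.0, 9.7]
finger_gap: 0.12
gripper_force: 30.3
[-0.55959081  0.65646274 -0.01726551] [-3.71301324 -5.03903603  9.73735964]
t 16.05 tcp [0.456  0.0039 0.0872] d [0.0013 0.0006 0.0007] rz 0.0526 j [-0.08  0.33  1.95 -0.    0.86  0.21]
time: 16.47
position: [0.456, 0.0039, 0.0871]
tcp_rot: [[0.341, 0.94, -0.001], [0.94, -0.341, -0.001], [-0.001, -0.001, -1.0]]
wrist_force: [-3.9, -3.0, 10.8]
finger_gap: 0.116
gripper_force: 30.3
[-0.56478488  0.64749764  0.06070327] [-3.90579647 -3.02837492 10.76447154]
t 16.47 tcp [0.456  0.0039 0.0871] d [0.0013 0.0006 0.0006] rz -0.0074 j [-0.08  0.33  1.95 -0.    0.86  0.27]
```

Converted, 0.03 rad is 0.0075.

```bash
for i in 1; do echo '[[[0,0,0,0,0,0.0075],[0,0,0,0,0,0],[0,0,0,0,0,0]]]' | python3 jog.py; python3 -c "
from h import *
s=readout.sense();print(s['moment'],s['wrist_force']);go([.457,.005,.0865],np.radians(-19.5))"; done
echo '[[[0,0,0,0,0,0.0075],[0,0,0,0,0,0],[0,0,0,0,0,0]]]' | python3 jog.py; python3 -c "
from h import *
s=readout.sense();print(s['moment'],s['wrist_force']);go([.457,.005,.0865],np.radians(-19.5))"
```

```text
time: 16.72
position: [0.4559, 0.0039, 0.0871]
tcp_rot: [[0.369, 0.93, -0.001], [0.93, -0.369, -0.001], [-0.001, -0.001, -1.0]]
wrist_force: [-3.3, -2.7, 10.2]
finger_gap: 0.117
gripper_force: 30.3
[-0.48328951  0.64099216  0.03302129] [-3.30377539 -2.67009207 10.22678141]
t 16.72 tcp [0.4559 0.0039 0.0871] d [0.0014 0.0006 0.0006] rz -0.0373 j [-0.08  0.33  1.95 -0.    0.86  0.3 ]
time: 16.97
position: [0.4559, 0.004, 0.0871]
tcp_rot: [[0.396, 0.918, -0.001], [0.918, -0.396, -0.001], [-0.002, -0.001, -1.0]]
wrist_force: [-3.8, -3.3, 10.4]
finger_gap: 0.119
gripper_force: 30.8
[-0.58780587  0.66189078  0.14646944] [-3.78501075 -3.29549044 10.43223393]
t 16.97 tcp [0.4559 0.004  0.0871] d [0.0014 0.0006 0.0006] rz -0.067 j [-0.08  0.33  1.95 -0.    0.86  0.33]
```

Converted, 0.03 rad is 0.0075.

```bash
echo '[[[0,0,0,0,0,0],[0,0,0,0,0,0.0075],[0,0,0,0,0,0.0075],[0,0,0,0,0,0],[0,0,0,0,0,0]]]' | python3 jog.py 0.0 60; python3 -c "
from h import *
s=readout.sense();print(s['moment'],s['wrist_force']);go([.457,.005,.0865],np.radians(-19.5))"
```

```text
time: 17.38
position: [0.4559, 0.004, 0.0873]
tcp_rot: [[0.447, 0.894, -0.001], [0.894, -0.447, -0.002], [-0.002, -0.0, -1.0]]
wrist_force: [-3.6, -2.3, 11.9]
finger_gap: 0.103
gripper_force: 83.5
[-0.37022577  0.74232591  1.34422808] [-3.60485682 -2.32295094 11.85017906]
t 17.38 tcp [0.4559 0.004  0.0873] d [0.0014 0.0005 0.0008] rz -0.1232 j [-0.08  0.33  1.95 -0.    0.86  0.38]
```

Stop reached, with a clear moment rise to 1.3 N m. I'll release and retreat.

Converted, -0.04 m is -0.16, -0.035 m is -0.14.

```bash
echo '[[[0,0,0,0,0,0],[0,0,0,0,0,0],[0,0,0,0,0,0],[0,0,0,0,0,0],[0,0,0,0,0,0]]]' | python3 jog.py 0.35 30; echo '[[[0,0,-0.04,0,0,0],[0,0,-0.12,0,0,0],[0,0,-0.16,0,0,0],[0,0,-0.16,0,0,0],[0,0,-0.08,0,0,0],[-0.12,0,0,0,0,0],[-0.14,0,0,0,0,0],[-0.14,0,0,0,0,0],[-0.14,0,0,0,0,0],[-0.14,0,0,0,0,0],[-0.14,0,0,0,0,0],[-0.14,0,0,0,0,0],[-0.14,0,0,0,0,0],[0,0,0,0,0,0],[0,0,0,0,0,0]]]' | python3 jog.py
python3 - <<'E'
from h import *
ims=[]
for n,b in(("scene",(195,220,305,315)),("top",(150,215,260,310))):
    p,d=cams.capture(n); np.savez(f"{n}6.npz",p=p,d=d)
    u0,v0,u1,v1=b;ims.append(cv2.resize(p[v0:v1,u0:u1,::-1],(400,345),interpolation=cv2.INTER_CUBIC))
cv2.imwrite("pics/b6.png",np.hstack(ims))
PT=cloud("top",np.load("top6.npz")["d"]);a=np.radians(-19.5);X=np.array([np.cos(a),np.sin(a)]);Y=np.array([-X[1],X[0]])
Q=PT[225:300,160:250].reshape(-1,3);L=np.c_[(Q[:,:2]-[.457,.0052])@np.c_[X,Y],Q[:,2]]
w=L[(L[:,2]>.085)&(L[:,2]<.107)&(np.hypot(L[:,0],L[:,1])<.033)];v=cv2.fitLine(np.float32(w[:,:2]*1000),cv2.DIST_HUBER,0,.01,.01).ravel()
print("web",len(w),v,np.degrees(np.arctan2(v[1],v[0])))
h=L[(L[:,2]>.1)&(L[:,1]>.035)&(L[:,1]<.09)];print("handle top",len(h),np.median(h,0).round(4));f=L[(L[:,2]>.055)&(L[:,2]<.061)&(L[:,1]>.035)];print("flange",len(f),f.mean(0).round(4))
E
```

```text
time: 17.8
position: [0.4568, 0.0046, 0.086]
tcp_rot: [[0.452, 0.892, -0.001], [0.892, -0.452, 0.0], [0.0, -0.001, -1.0]]
wrist_force: [-0.6, 0.4, -0.0]
finger_gap: 0.35
gripper_force: 0.0
time: 19.05
position: [0.3319, -0.2424, 0.226]
tcp_rot: [[0.456, 0.89, -0.0], [0.89, -0.456, 0.0], [0.0, -0.001, -1.0]]
wrist_force: [0.3, -0.6, 0.2]
finger_gap: 0.349
gripper_force: 0.0
web 141 [ 1.0118046e-03 -9.9999946e-01  2.8946254e-01 -1.0511835e+00] -89.942024
handle top 60 [0.0006 0.0585 0.1132]
flange 175 [0.0002 0.0598 0.0578]
```

View pics/b6.png

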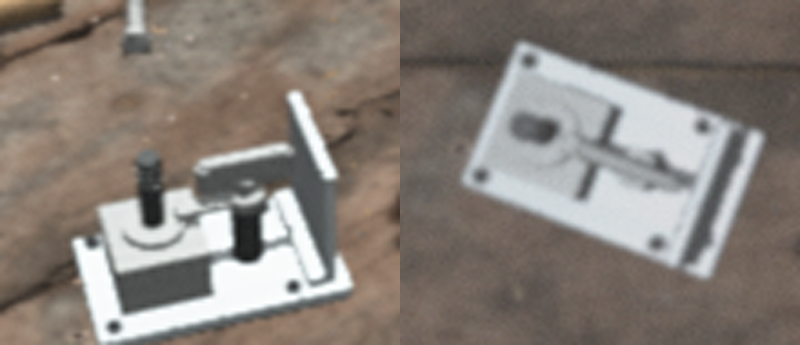

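The lug lies over the flange, scene crop (190,215). The web is at −89.9° from jig x, so the keeper is at its stop. Flange top is at 0.058 m and handle top at 0.113 m, so the pin is fully seated. Handing in.

```bash
python3 -c "
from cell import r, cams, readout
print(r.hand_in())"
```

```text
the job is handed in; nothing more can be done
None
```

The larger pin was started edge-first at 15° and is now fully home in the bore. The keeper is turned clockwise to its stop with the lug over the flange, and the job is handed in at about 19 s.

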